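# Set the lathe's idler and hold its belt tensioner open

## Robot

A 7-joint arm with a two-finger parallel gripper is mounted at the origin on the work surface. World frame = base frame: x ahead of the robot, y to its left, z up, the work surface at z = 0. Lengths are in m, angles in rad, forces in N, time in s.
With the tool pointing down it reaches from about 0.425 to 0.925 m from the base axis. Payload 6.8 kg.
Tool frame: the origin (TCP) lies on the centre line of the jaws, within the pads' length; the fingertips stand 17 mm ahead of it and the grasp point (between the pads) lies 2 mm behind it (nose_length is the distance from the TCP to the fingertips, in m); z points along the fingers, x is the direction in which the jaws open and shut, and the axes are right-handed (so a half turn about z gives the same grasp; the last joint's range is limited). The gripper opens to 85 mm and grips with 20 to 120 N. Pads are 22 mm wide; open, the fingers measure 114 mm over their backs; the gripper's body (76 mm by 85 mm) begins 54 mm behind the grasp point. The pads swing forward as they close: fully open they stand 13 mm farther back than shut.
Start: joints at [1.173, 0.477, 0.022, 1.555, -0.011, 1.109, -0.083], TCP at [0.193, -0.647, 0.248] pointing down, gripper open.
Joint ranges: [-2.96, 2.96], [-0.34, 2.1], [-1.41, 1.46], [0.24, 2.44], [-1.37, 4.51], [0.17, 1.92], [-2.96, 2.96]. Speed limits (rad/s): [2.39, 2.39, 3.14, 3.14, 3.14, 3.14, 3.14].

## Interface

Orientations are given as a unit quaternion [w, x, y, z].
In Python, from station import * gives the robot as it stands.
- The arm moves only by the tool send_rows, never from a script. Its argument "commands" is a list of rows, each an object with "translation": the shift along the tool's x, y, z in m, a list of three; "rot": the turn, a rotation vector about the tool's x, y, z in degrees, a list of three; "grip": the finger opening in m, from 0 to 0.0854. In form: [{"translation": [tx, ty, tz], "rot": [rx, ry, rz], "grip": grip}, ...]. A call has exactly 5 rows; each row shifts and turns the commanded pose from where the row before left it, along the tool's axes as they then stand; what a row does not reach is not made up. A row lasts 1/12 s, in which the tool goes at most 41.7 mm and 7.16 degrees, less where a joint would pass 70% of its speed; a pose out of reach is approached as far as the arm can. A call with a gripper value outside its range is refused whole. The fingers move at their own pace and stop on an object; "force" is the grip in N (left out, the last holds). Time passes only in rows, so rows that do not move let the fingers close, or fill a call up. It gives the time, the measured TCP pose, the force and the opening at its end, in the units of the state.
- get_obs(): the state, without advancing time (a new reading comes with each control period).
- read_camera(name): name is "scene" or "top" or "wrist"; returns a dict with "pixels" (384x512x3 uint8, red, green, blue), "depth" (384x512 float32, m along the optical axis (not along the pixel's ray), 0 where there is no reading), "mtx" (3x3 intrinsics, pixels), "extrinsics" (4x4, takes a point from camera to world coordinates). Camera axes: x right, y up, looking along -z (the intrinsics and any distortion apply to the point x, -y, -z); pixel columns grow to the right and rows downward; lengths in m; the calibration is good to about 2 mm. A picture is of the moment at which its call begins.
- hand_in(): hands the job in, once; it reports no verdict.
The state is a dict: "t": time; "q": joint angles; "joint_vel": joint speeds; "joint_torque": joint torques, N m; "eef_pos": TCP position; "tool_rot": TCP orientation; "contact_force": force on the tool from outside, world axes, zero at the start; "torque": the same for the moment, N m; "gripper_width": opening from 0.0 (shut) to 1.0 (fully open).
Only numpy, scipy, OpenCV 4.12 (cv2) and the standard library are available. Lean on these libraries where they do the work, as an engineer would, in place of code of your own. Each camera call takes 0.05 s, during which the arm holds its last target.

## Task

The lathe's drive plate is being readied for a new belt: first slide the idler block along its track by its upright grip until it lines up with the small clamped-on index pointer, and leave it there. Then push the sprung tensioner arm back by its upright roller, away past its ratchet click but short of its end stop, and finish while still holding it steadily there (it springs back if let go), so the belt can be slipped on. Leave the idler where it was set and do not disturb the loose things lying around.

Things in the scene. Friction and masses are not known exactly. Their poses are not given: they have to be found in the camera images.
- drive_plate: Grey painted flat plate, fixed to the bench, 260 (its x) by 320 (its y) by 10 mm thick. Origin: centre of its underside, on the bench. Its x points away from the robot, its y to the left (turned by up to 0.4 rad). On it: tensioner arm in the left half, idler track at the right side (y = -105 mm), two fixed aluminium pulleys: 68 mm across at x 88, y 35 and 44 mm across at x -88, y 35 mm, tops 44 mm above the bench.
- idler (a joint): Travel of the idler block along the track, 0 at the near (robot) end to 0.120 m at the far end, along the plate's +x. About 3 N of friction; stays where it is left.
- idler_top (a point): Centre of the top of the idler's upright black grip, 69 mm above the bench. The grip is 18 mm (along the track, plate x) by 22 mm (plate y) and rises 36 mm from a dark steel block 34 x 34 mm, whose top is 33 mm above the bench. A small steel fin in the middle of the block's right side points at the rail of the index. At joint 0 it lies at plate x -60, y -105 mm.
- index: Small steel index pointer, 16 x 18 x 12 mm with a 3 mm wide nib towards the idler, clamped (fixed) on a thin graduated rail 40 mm to the right of the track's centre line; its screw head reaches 34 mm above the bench. Origin: centre of its underside, 16 mm above the bench; its axes are parallel to the plate's. The idler is lined up when the middle of its grip has the same plate x as the pointer.
- tensioner (a joint): Swing of the tensioner arm about its vertical pivot, rad. 0: at rest, roller nearest the robot; it grows clockwise seen from above, as the roller is pushed away from the robot. Hard end stop (a steel pin) at 1.0. The tooth on the arm's tail meets the sprung pawl at about 0.25, and has clicked over it beyond about 0.6. A spring always drives it back to 0 (about 3.5 N at the roller at rest, 9 N at 1.0, plus about 2 N while passing the pawl): the click does not hold it.
- tensioner_pivot (a point): Point on the arm's pivot axis at the height of the arm's top (32 mm above the bench); plate x 10, y 20 mm. The roller's axis is 120 mm from it; with the joint at q the arm points at (120 degrees - q) counter-clockwise from the plate's x.
- roller: Upright steel roller at the end of the tensioner arm, 22 mm across, 53 mm tall, turning freely on its axis, to be pushed or gripped. Origin: centre of its foot, on top of the arm, 32 mm above the bench; its top is at 85 mm. The dark steel arm under it is 18 mm wide and 22 to 32 mm above the bench; two steel stop pins reach 36 mm.
- pawl (a joint): Sprung pawl slider between the pivot and the idler track, m: about 0 at rest, up to 0.004 while the arm's tooth passes it, back to 0 after the click.
- spare_pulley: Loose aluminium pulley, 40 mm across, 20 mm tall, lying on the plate near its near edge: leave alone. Origin: centre of underside.
- bearing: Loose steel bearing ring, 32 mm across, 10 mm tall, lying on the plate towards its far edge: leave alone. Origin: centre of underside.
- screwdriver: Loose screwdriver lying on the bench in front of the plate: leave alone.
- g_clamp: Loose grey G-clamp, about 150 x 115 mm, lying flat on the bench left of the plate: leave alone.
- rotary_tool: Loose grey rotary hand tool, about 195 mm long, 44 mm thick, lying on the bench right of the plate: leave alone.
- glue_jar: Loose jar, 56 mm across, 75 mm tall, standing on the bench beyond the plate: leave alone. Origin: centre of underside.
- offcut: Loose wooden offcut, 45 x 120 x 28 mm, lying on the bench beyond the plate: leave alone. Origin: centre of underside.

How it is judged:
On the way, in this order (a step that is already met when the one before it is completed fails the run):
1. the idler block is lined up with the index pointer (x of idler_top in the frame of index between -0.004 and 0.004 m and contact force between the fingers and roller below 0.5 N), for 0.3 s.
2. the tensioner arm is pushed past its ratchet click (value of joint tensioner above 0.6 rad and contact force between the fingers and roller above 1.5 N), for 0.2 s.
At the end, for the whole second after the job is handed in: The idler's grip is within 4 mm of the index pointer along the track, and the fingers hold the tensioner's roller (contact of at least 1.5 N) with the arm still, at more than 0.6 rad (past the click) and less than 0.97 rad (its end stop is at 1.0) (all of step 2 and x of idler_top in the frame of index between -0.004 and 0.004 m and value of joint tensioner below 0.97 rad and velocity of joint tensioner between -0.08 and 0.08 rad/s); the arm keeps its last pose, push and grip.
It fails at once if a loose thing lying around is shifted by more than 25 mm (distance of any of spare_pulley, bearing, screwdriver, g_clamp, rotary_tool, glue_jar, offcut from where it was at the start of the episode above 0.025 m).
It also fails if it takes over 48 s, if anything falls off the work surface, if the arm or the gripper's body presses on something with over 40 N, if the wrist force passes 120 N, or if a joint passes its speed limit or range.

## Working session

There is one attempt and no reset: what is moved stays moved. The work goes in short steps, Python scripts to look and compute and a tool call to move; the robot and the scene stay as the last step left them, time stands still between calls to the robot, and variables do not carry over. Pictures are saved under pics/ and viewed, and the job is handed in when it is done.

Besides the shell and the picture viewer there is one more tool, called after "Request:" by a JSON object that holds its "fn" and its "kwargs", one argument or row to a line. send_rows: Moves the arm, as the interface text tells. Its arguments: {"type":"object","properties":{"commands":{"type":"array","items":{"type":"object","properties":{"translation":{"type":"array","items":{"type":"number"}},"rot":{"type":"array","items":{"type":"number"}},"grip":{"type":"number"}}}},"force":{"type":"number"}},"required":["commands"]}

```bash
mkdir -p pics; ls; python3 - <<'E'
from station import *
import cv2,numpy as np,pickle
o=get_obs();print({k:np.round(v,3) for k,v in o.items()})
for n in("scene","top"):
    c=read_camera(n);pickle.dump(c,open(f'{n}0.pkl','wb'))
    cv2.imwrite(f'pics/{n}0.png',cv2.resize(c['pixels'][:,:,::-1],(768,576),interpolation=cv2.INTER_CUBIC))
    print(n,c['mtx'],c['extrinsics'].round(3))
E
```

```text
pics
{'t': np.float64(0.0), 'q': array([ 1.173,  0.478,  0.022,  1.556, -0.011,  1.109, -0.083]), 'joint_vel': array([ 0.001,  0.   ,  0.   , -0.001, -0.   , -0.001,  0.   ]), 'joint_torque': array([-0.0000e+00, -5.9644e+01,  1.6080e+00, -2.8119e+01,  1.2000e-02,
        9.0000e-03, -0.0000e+00]), 'eef_pos': array([ 0.193, -0.646,  0.247]), 'tool_rot': array([-0.   ,  0.802, -0.598, -0.001]), 'contact_force': array([0.012, 0.255, 1.109]), 'torque': array([ 0.017, -0.028,  0.017]), 'gripper_width': np.float64(1.003)}
scene [[404.67531513   0.         257.62052448]
 [  0.         404.67531513 187.84565923]
 [  0.           0.           1.        ]] [[ 0.151 -0.69   0.708  1.197]
 [ 0.989  0.111 -0.102 -0.035]
 [-0.008  0.715  0.699  0.671]
 [ 0.     0.     0.     1.   ]]
top [[393.55334953   0.         255.82945967]
 [  0.         393.55334953 194.0508503 ]
 [  0.           0.           1.        ]] [[-0.024  0.985 -0.173  0.439]
 [-1.    -0.025 -0.001  0.078]
 [-0.005  0.172  0.985  0.893]
 [ 0.     0.     0.     1.   ]]
```

View pics/scene0.png

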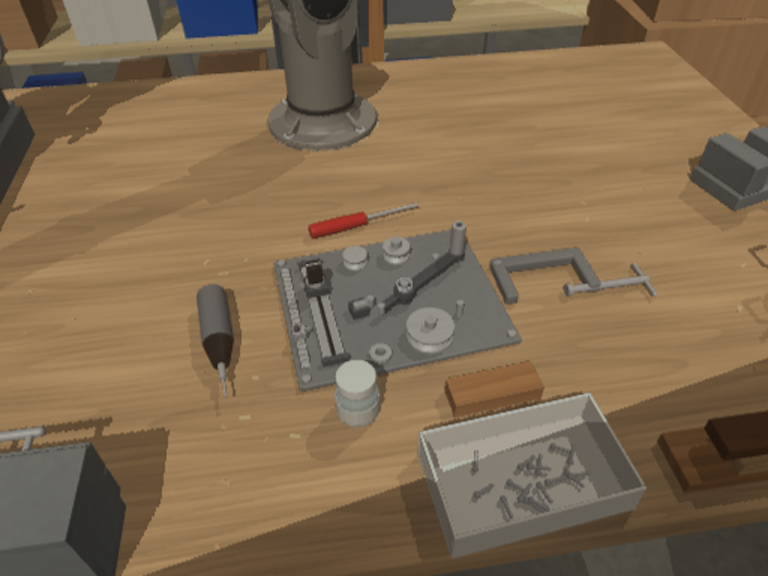

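View pics/top0.png

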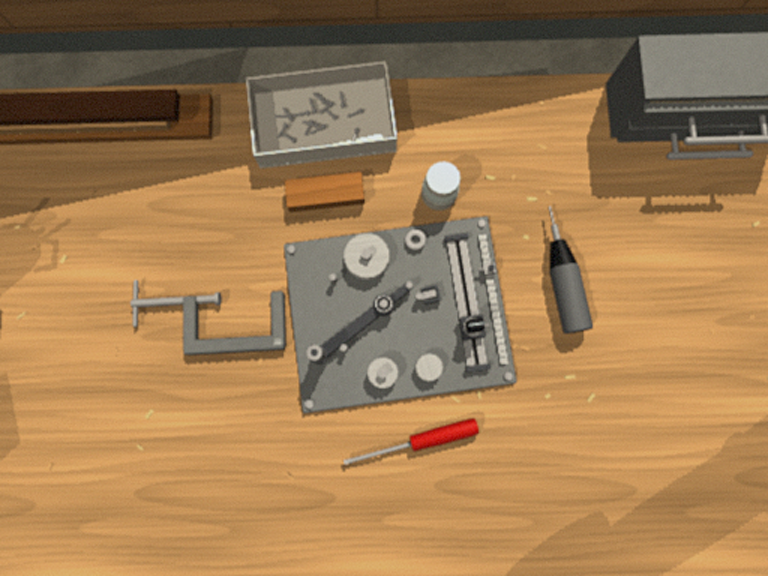

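```bash
cat > h.py <<'E'
import numpy as np,cv2,pickle
def world(c):
    d=c['depth'];h,w=d.shape;u,v=np.meshgrid(np.arange(w),np.arange(h));K=c['mtx']
    p=np.stack([(u-K[0,2])/K[0,0]*d,-(v-K[1,2])/K[1,1]*d,-d],-1)
    return p@c['extrinsics'][:3,:3].T+c['extrinsics'][:3,3]
def ray(c,u,v,z):
    K=c['mtx'];r=c['extrinsics'][:3,:3]@np.array([(u-K[0,2])/K[0,0],-(v-K[1,2])/K[1,1],-1]);o=c['extrinsics'][:3,3]
    return o+r*(z-o[2])/r[2]
def proj(c,P):
    E=c['extrinsics'];p=(np.atleast_2d(P)-E[:3,3])@E[:3,:3];K=c['mtx']
    return np.stack([K[0,0]*p[:,0]/-p[:,2]+K[0,2],K[1,1]*-p[:,1]/-p[:,2]+K[1,2]],-1)
E
python3 - <<'E'
from h import *
c=pickle.load(open('top0.pkl','rb'));W=world(c)
# plate: grey & height
x,y,z=W[...,0],W[...,1],W[...,2]
px=c['pixels'].astype(int);grey=(px.max(-1)-px.min(-1))<25
b=(x>.35)&(x<.9)&(abs(y)<.35)
print(np.percentile(z[b&~grey],[10,50,90]), np.median(z[b&grey]))
m=(b&(z>.004)).astype(np.uint8)
m=cv2.morphologyEx(m,cv2.MORPH_OPEN,np.ones((3,3)))
n,l,s,ce=cv2.connectedComponentsWithStats(m);i=1+s[1:,4].argmax();print(s[i])
m=(l==i)
for zz in (z<.016)&m,m:
    P=W[zz][:,:2]
    r=cv2.minAreaRect((P*1000).astype(np.float32));print(r);print(cv2.boxPoints(r).round(0).tolist())
im=c['pixels'][:,:,::-1][130:290,180:360]
cv2.imwrite('pics/crop0.png',cv2.resize(im,(720,640),interpolation=cv2.INTER_CUBIC))
E
```

```text
[-0.00253171 -0.00041228  0.00259883] 0.011381954535016003
[  189   145   155   131 15982]
((562.3889770507812, 60.360687255859375), (260.19403076171875, 320.4320068359375), 6.6238298416137695)
[[415.0, 205.0], [452.0, -114.0], [710.0, -84.0], [673.0, 235.0]]
((562.3889770507812, 60.360687255859375), (260.19403076171875, 320.4320068359375), 6.6238298416137695)
[[415.0, 205.0], [452.0, -114.0], [710.0, -84.0], [673.0, 235.0]]
```

View pics/crop0.png

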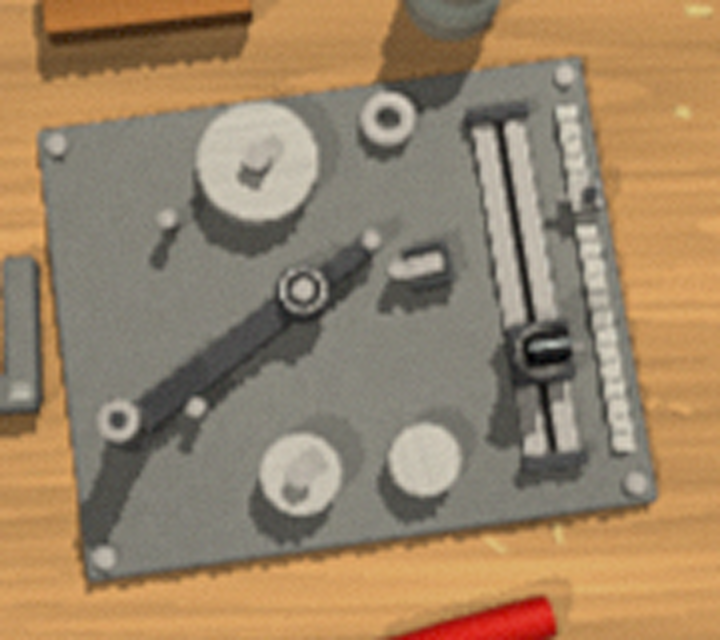

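```bash
cat >> h.py <<'E'
C=np.array([.5624,.0604]);YAW=np.radians(6.62)
R=np.array([[np.cos(YAW),-np.sin(YAW)],[np.sin(YAW),np.cos(YAW)]])
def toplate(P): return (np.asarray(P)[...,:2]-C)@R
def toworld(p): return np.asarray(p)@R.T+C
E
python3 - <<'E'
from h import *
c=pickle.load(open('top0.pkl','rb'));W=world(c)
P=toplate(W);z=W[...,2]
# index region
m=(abs(P[...,1]+.145)<.014)&(P[...,0]>-.09)&(P[...,0]<.11)&(z>.022)&(z<.05)
print('index',m.sum(),P[m].mean(0),P[m].min(0),P[m].max(0),z[m].max())
m=(abs(P[...,1]+.105)<.02)&(z>.055)
print('grip',m.sum(),P[m].mean(0),P[m].min(0),P[m].max(0),z[m].max())
for (n,u,v,zz) in [('nib',563,215,.028),('screw',588,195,.034),('griptop',549,347,.069),('roller',120,418,.085),('pivot',302,290,.04),('pul',258,160,.044),('pul2',300,475,.044),('spare',425,460,.03),('bear',387,118,.02)]:
    print(n,toplate(ray(c,180+(u+.5)/4-.5,130+(v+.5)/4-.5,zz)).round(4))
m=(z>.055)&(abs(P[...,0])<.13)&(P[...,1]>.03)&(P[...,1]<.16);print('roller',P[m].mean(0),z[m].max(),m.sum())
th=np.radians(120);print('roller expected',.01+.12*np.cos(th),.02+.12*np.sin(th))
# loose things heights outside
E
```

```text
index 63 [ 0.04242103 -0.14353254] [ 0.03486732 -0.15373792] [ 0.0508542  -0.13161095] 0.03524689364948497
grip 363 [ 0.11744114 -0.09972435] [-0.05015864 -0.11557242] [ 0.20130105 -0.08506916] 0.07858245919688123
nib [ 0.0343 -0.1312]
screw [ 0.0425 -0.1457]
griptop [-0.0418 -0.1043]
roller [-0.0487  0.1218]
pivot [0.0108 0.0197]
pul [0.0857 0.0337]
pul2 [-0.0887  0.0347]
spare [-0.0897 -0.0338]
bear [ 0.1056 -0.0426]
roller [-0.1122099   0.04247186] 0.8929772894363208 902
roller expected -0.04999999999999997 0.12392304845413264
```

```bash
cat >> h.py <<'E'
from scipy.spatial.transform import Rotation as Ro
def need(xyz,yaw=np.degrees(YAW)):
    from station import get_obs
    o=get_obs();w,x,y,z=o['tool_rot'];T=Ro.from_quat([x,y,z,w]);M=T.as_matrix()
    print('t',round(float(o['t']),2),'pos',o['eef_pos'].round(4),'F',o['contact_force'].round(1),'grip',round(float(o['gripper_width'])*85.4,1),'q',o['q'].round(2))
    print('plate',toplate(o['eef_pos']).round(4))
    D=Ro.from_euler('z',yaw,degrees=True).as_matrix()@np.diag([1,-1,-1])
    print('rotvec tool',np.degrees(Ro.from_matrix(M.T@D).as_rotvec()).round(2))
    print('trans tool mm',((np.array(xyz)-o['eef_pos'])@M*1000).round(1))
E
python3 - <<'E'
from h import *
t=toworld([-.042,-.105]);print(t);need([*t,.2])
E
```

```text
[ 0.53278484 -0.04874184]
t 0.1 pos [ 0.1927 -0.6464  0.2474] F [ 0.3 -0.7  0.2] grip 85.5 q [ 1.17  0.48  0.02  1.56 -0.01  1.11 -0.08]
plate [-0.4487 -0.6594]
rotvec tool [-6.000e-02  8.000e-02 -8.002e+01]
trans tool mm [-475.5 -496.7   48.1]
```

Request:
{"fn": "send_rows", "kwargs": {
  "commands": [
    {"translation": [-0.0238, -0.0248, 0], "rot": [0, 0, 0], "grip": 0.06},
    {"translation": [-0.0238, -0.0248, 0], "rot": [0, 0, 0], "grip": 0.06},
    {"translation": [-0.0238, -0.0248, 0], "rot": [0, 0, 0], "grip": 0.06},
    {"translation": [-0.0238, -0.0248, 0], "rot": [0, 0, 0], "grip": 0.06},
    {"translation": [-0.0238, -0.0248, 0], "rot": [0, 0, 0], "grip": 0.06}
  ],
  "force": 40
}}

```text
t: 0.52
eef_pos: [0.2781, -0.4957, 0.2479]
tool_rot: [-0.0, 0.802, -0.598, -0.0]
contact_force: [-0.1, -0.8, 0.1]
gripper_width: 0.701
```

Request:
{"fn": "send_rows", "kwargs": {
  "commands": [
    {"translation": [-0.0238, -0.0248, 0], "rot": [0, 0, 0], "grip": 0.06},
    {"translation": [-0.0238, -0.0248, 0], "rot": [0, 0, 0], "grip": 0.06},
    {"translation": [-0.0238, -0.0248, 0], "rot": [0, 0, 0], "grip": 0.06},
    {"translation": [-0.0238, -0.0248, 0], "rot": [0, 0, 0], "grip": 0.06},
    {"translation": [-0.0238, -0.0248, 0], "rot": [0, 0, 0], "grip": 0.06}
  ]
}}

```text
t: 0.93
eef_pos: [0.3628, -0.3462, 0.2481]
tool_rot: [0.0, 0.802, -0.598, -0.0]
contact_force: [0.5, -0.4, -0.2]
gripper_width: 0.701
```

Request:
{"fn": "send_rows", "kwargs": {
  "commands": [
    {"translation": [-0.0238, -0.0248, 0], "rot": [0, 0, 0], "grip": 0.06},
    {"translation": [-0.0238, -0.0248, 0], "rot": [0, 0, 0], "grip": 0.06},
    {"translation": [-0.0238, -0.0248, 0], "rot": [0, 0, 0], "grip": 0.06},
    {"translation": [-0.0238, -0.0248, 0], "rot": [0, 0, 0], "grip": 0.06},
    {"translation": [-0.0238, -0.0248, 0], "rot": [0, 0, 0], "grip": 0.06}
  ]
}}

```text
t: 1.35
eef_pos: [0.4476, -0.1969, 0.2482]
tool_rot: [0.0, 0.802, -0.598, -0.0]
contact_force: [1.1, 0.0, -0.9]
gripper_width: 0.703
```

Request:
{"fn": "send_rows", "kwargs": {
  "commands": [
    {"translation": [-0.0238, -0.0248, 0], "rot": [0, 0, 0], "grip": 0.06},
    {"translation": [-0.0238, -0.0248, 0], "rot": [0, 0, 0], "grip": 0.06},
    {"translation": [-0.0238, -0.0248, 0], "rot": [0, 0, 0], "grip": 0.06},
    {"translation": [-0.0238, -0.0248, 0], "rot": [0, 0, 0], "grip": 0.06},
    {"translation": [-0.0238, -0.0248, 0], "rot": [0, 0, 0], "grip": 0.06}
  ]
}}

```text
t: 1.77
eef_pos: [0.5325, -0.0475, 0.2481]
tool_rot: [0.0, 0.802, -0.598, -0.0]
contact_force: [1.0, -0.1, -0.8]
gripper_width: 0.7
```

Request:
{"fn": "send_rows", "kwargs": {
  "commands": [
    {"translation": [0, 0, 0], "rot": [0, 0, -7], "grip": 0.06},
    {"translation": [0, 0, 0], "rot": [0, 0, -7], "grip": 0.06},
    {"translation": [0, 0, 0], "rot": [0, 0, -7], "grip": 0.06},
    {"translation": [0, 0, 0], "rot": [0, 0, -7], "grip": 0.06},
    {"translation": [0, 0, 0], "rot": [0, 0, -7], "grip": 0.06}
  ]
}}

```text
t: 2.18
eef_pos: [0.5319, -0.0489, 0.2479]
tool_rot: [0.0, 0.945, -0.326, -0.0]
contact_force: [-1.0, 1.3, -0.7]
gripper_width: 0.702
```

Request:
{"fn": "send_rows", "kwargs": {
  "commands": [
    {"translation": [0, 0, 0], "rot": [0, 0, -7], "grip": 0.06},
    {"translation": [0, 0, 0], "rot": [0, 0, -7], "grip": 0.06},
    {"translation": [0, 0, 0], "rot": [0, 0, -7], "grip": 0.06},
    {"translation": [0, 0, 0], "rot": [0, 0, -7], "grip": 0.06},
    {"translation": [0, 0, 0], "rot": [0, 0, -7], "grip": 0.06}
  ]
}}

```text
t: 2.6
eef_pos: [0.5319, -0.0491, 0.2479]
tool_rot: [0.0, 1.0, -0.027, -0.0]
contact_force: [0.9, -1.2, 1.0]
gripper_width: 0.702
```

Request:
{"fn": "send_rows", "kwargs": {
  "commands": [
    {"translation": [0, 0, 0], "rot": [0, 0, -7], "grip": 0.06},
    {"translation": [0, 0, 0], "rot": [0, 0, -3], "grip": 0.06},
    {"translation": [0, 0, 0], "rot": [0, 0, 0], "grip": 0.06},
    {"translation": [0, 0, 0], "rot": [0, 0, 0], "grip": 0.06},
    {"translation": [0, 0, 0], "rot": [0, 0, 0], "grip": 0.06}
  ]
}}

```text
t: 3.02
eef_pos: [0.5321, -0.0491, 0.2481]
tool_rot: [0.0, 0.998, 0.057, -0.0]
contact_force: [0.7, -0.0, 0.7]
gripper_width: 0.702
```

```bash
python3 - <<'E'
from h import *
from station import *
t=toworld([-.042,-.105]);need([*t,.06])
c=read_camera('wrist');pickle.dump(c,open('w1.pkl','wb'));cv2.imwrite('pics/w1.png',cv2.resize(c['pixels'][:,:,::-1],(768,576)))
print(c['extrinsics'].round(3))
E
```

```text
t 3.02 pos [ 0.5321 -0.0491  0.2481] F [ 0.7 -0.   0.7] grip 59.9 q [ 0.46  0.3  -0.58  1.86  0.19  1.04 -0.09]
plate [-0.0427 -0.1052]
rotvec tool [-0.    0.02 -0.13]
trans tool mm [  0.8  -0.2 188.1]
[[ 0.994 -0.107 -0.032  0.524]
 [ 0.112  0.952  0.286  0.024]
 [ 0.    -0.288  0.958  0.373]
 [ 0.     0.     0.     1.   ]]
```

View pics/w1.png

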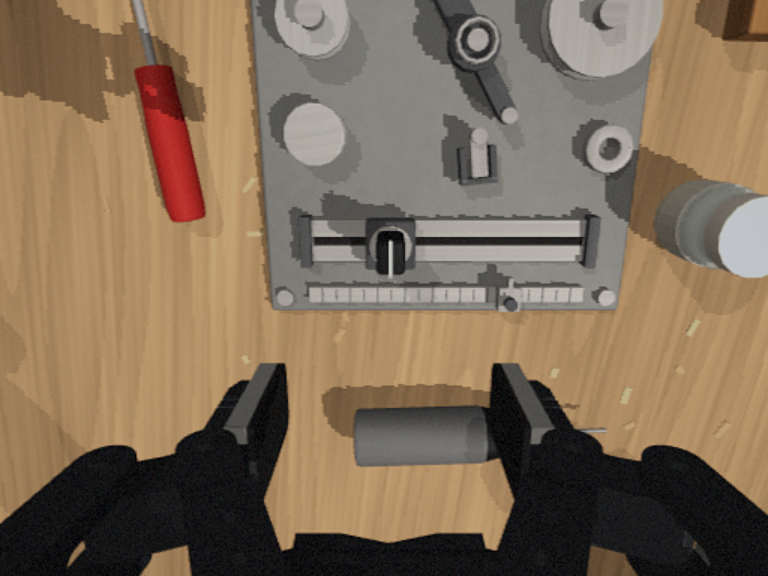

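```bash
python3 - <<'E'
from h import *
c=pickle.load(open('w1.pkl','rb'))
for (n,u,v,z) in [('nib',512,283,.028),('screw',511,303,.034),('gripL',378,235,.069),('gripR',405,235,.069),('line',391,258,.069),('tl0',306,216,.02),('tl1',592,216,.02),('c0',285,298,.012),('c1',606,297,.012),('blkL',367,242,.033),('blkR',414,242,.033),('pivot',478,40,.04)]:
    print(n,toplate(ray(c,(u+.5)/1.5-.5,(v+.5)/1.5-.5,z)).round(4))
W=world(c);P=toplate(W);z=W[...,2]
m=(abs(P[...,1]+.145)<.014)&(P[...,0]>-.09)&(P[...,0]<.11)&(z>.022)&(z<.05)
print('index',m.sum(),P[m].mean(0),P[m].min(0),P[m].max(0))
m=(abs(P[...,1]+.105)<.02)&(z>.06)&(z<.08)&(abs(P[...,0])<.1)
print('grip',m.sum(),P[m].mean(0),P[m].min(0),P[m].max(0))
im=c['pixels'][:,:,::-1][140:215,170:420];cv2.imwrite('pics/w1c.png',cv2.resize(im,(800,240),interpolation=cv2.INTER_CUBIC))
E
```

```text
nib [ 0.0438 -0.1331]
screw [ 0.0426 -0.1458]
gripL [-0.0485 -0.091 ]
gripR [-0.0323 -0.091 ]
line [-0.0407 -0.1051]
tl0 [-0.0989 -0.087 ]
tl1 [ 0.0976 -0.0877]
c0 [-0.1186 -0.1488]
c1 [ 0.1177 -0.1488]
blkL [-0.0567 -0.1027]
blkR [-0.0251 -0.1028]
pivot [0.011  0.0198]
index 289 [ 0.04156453 -0.14372491] [ 0.03432264 -0.1541513 ] [ 0.05021266 -0.13139642]
grip 468 [-0.04158881 -0.1043463 ] [-0.05049027 -0.11599932] [-0.03282162 -0.0943627 ]
```

View pics/w1c.png

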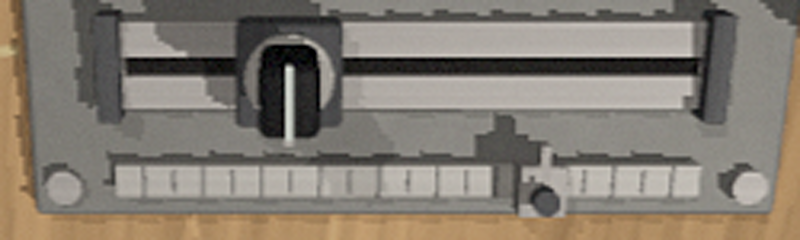

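Request:
{"fn": "send_rows", "kwargs": {
  "commands": [
    {"translation": [0.0015, 0, 0.03], "rot": [0, 0, 0], "grip": 0.05},
    {"translation": [0, 0, 0.035], "rot": [0, 0, 0], "grip": 0.05},
    {"translation": [0, 0, 0.035], "rot": [0, 0, 0], "grip": 0.05},
    {"translation": [0, 0, 0.03], "rot": [0, 0, 0], "grip": 0.05},
    {"translation": [0, 0, 0.02], "rot": [0, 0, 0], "grip": 0.05}
  ]
}}

```text
t: 3.48
eef_pos: [0.5321, -0.0489, 0.0954]
tool_rot: [-0.0, 0.998, 0.057, -0.002]
contact_force: [-0.1, -1.2, 0.0]
gripper_width: 0.586
```

Request:
{"fn": "send_rows", "kwargs": {
  "commands": [
    {"translation": [0, 0, 0.015], "rot": [0, 0, 0], "grip": 0.05},
    {"translation": [0, 0, 0.01], "rot": [0, 0, 0], "grip": 0.05},
    {"translation": [0, 0, 0.009], "rot": [0, 0, 0], "grip": 0.04},
    {"translation": [0, 0, 0], "rot": [0, 0, 0], "grip": 0.03},
    {"translation": [0, 0, 0], "rot": [0, 0, 0], "grip": 0.01}
  ]
}}

```text
t: 3.9
eef_pos: [0.5339, -0.0487, 0.0646]
tool_rot: [0.0, 0.998, 0.057, 0.0]
contact_force: [-2.5, 0.6, 1.2]
gripper_width: 0.225
```

Request:
{"fn": "send_rows", "kwargs": {
  "commands": [
    {"translation": [0, 0, 0], "rot": [0, 0, 0], "grip": 0.01},
    {"translation": [0, 0, 0], "rot": [0, 0, 0], "grip": 0.01},
    {"translation": [0, 0, 0], "rot": [0, 0, 0], "grip": 0.01},
    {"translation": [0, 0, 0], "rot": [0, 0, 0], "grip": 0.01},
    {"translation": [0, 0, 0], "rot": [0, 0, 0], "grip": 0.01}
  ]
}}

```text
t: 4.32
eef_pos: [0.534, -0.0488, 0.0648]
tool_rot: [0.0, 0.998, 0.058, 0.0]
contact_force: [0.0, -0.4, 0.4]
gripper_width: 0.203
```

```bash
python3 - <<'E'
from h import *
from station import *
t=toworld([.0427,-.105]);need([*t,.064])
c=read_camera('wrist');pickle.dump(c,open('w2.pkl','wb'));cv2.imwrite('pics/w2.png',cv2.resize(c['pixels'][:,:,::-1],(768,576)))
E
```

```text
t 4.32 pos [ 0.534  -0.0488  0.0648] F [ 0.  -0.4  0.4] grip 17.4 q [ 0.36  0.55 -0.48  2.    0.39  0.68 -0.26]
plate [-0.0408 -0.1052]
rotvec tool [ 0.01 -0.05 -0.03]
trans tool mm [83.5 -0.2  0.9]
```

View pics/w2.png

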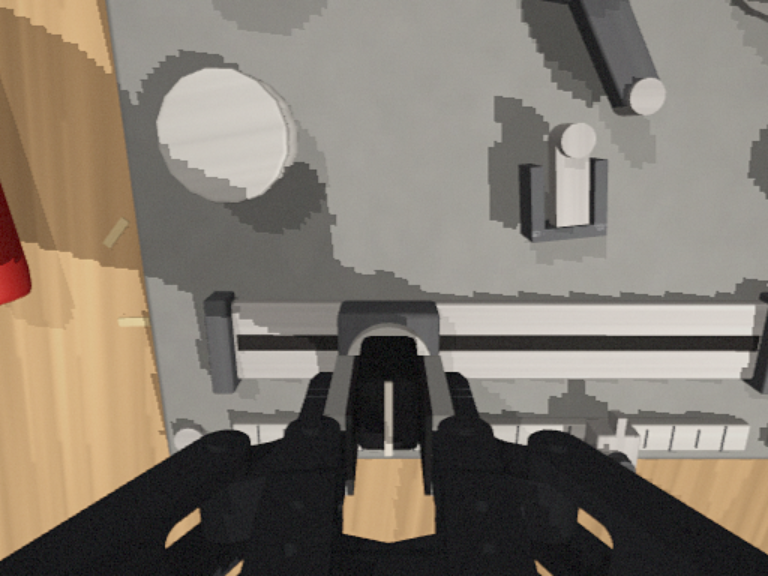

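Request:
{"fn": "send_rows", "kwargs": {
  "commands": [
    {"translation": [0.004, 0, 0], "rot": [0, 0, 0], "grip": 0.01},
    {"translation": [0.008, 0, 0], "rot": [0, 0, 0], "grip": 0.01},
    {"translation": [0.012, 0, 0], "rot": [0, 0, 0], "grip": 0.01},
    {"translation": [0.012, 0, 0], "rot": [0, 0, 0], "grip": 0.01},
    {"translation": [0.012, 0, 0], "rot": [0, 0, 0], "grip": 0.01}
  ]
}}

```text
t: 4.78
eef_pos: [0.5818, -0.0433, 0.0648]
tool_rot: [0.0, 0.998, 0.058, -0.0]
contact_force: [-3.3, -0.6, 5.7]
gripper_width: 0.202
```

Request:
{"fn": "send_rows", "kwargs": {
  "commands": [
    {"translation": [0.012, 0, 0], "rot": [0, 0, 0], "grip": 0.01},
    {"translation": [0.01, 0, 0], "rot": [0, 0, 0], "grip": 0.01},
    {"translation": [0.008, 0, 0], "rot": [0, 0, 0], "grip": 0.01},
    {"translation": [0.0055, 0, 0], "rot": [0, 0, 0], "grip": 0.01},
    {"translation": [0, 0, 0], "rot": [0, 0, 0], "grip": 0.01}
  ]
}}

```text
t: 5.2
eef_pos: [0.6186, -0.0391, 0.0648]
tool_rot: [-0.0, 0.998, 0.058, 0.001]
contact_force: [2.5, -0.1, 2.5]
gripper_width: 0.201
```

Request:
{"fn": "send_rows", "kwargs": {
  "commands": [
    {"translation": [0, 0, 0], "rot": [0, 0, 0], "grip": 0.01},
    {"translation": [0, 0, 0], "rot": [0, 0, 0], "grip": 0.01},
    {"translation": [0, 0, 0], "rot": [0, 0, 0], "grip": 0.01},
    {"translation": [0, 0, 0], "rot": [0, 0, 0], "grip": 0.01},
    {"translation": [0, 0, 0], "rot": [0, 0, 0], "grip": 0.01}
  ]
}}

```text
t: 5.62
eef_pos: [0.6173, -0.0393, 0.0648]
tool_rot: [0.0, 0.998, 0.058, 0.001]
contact_force: [2.9, 0.5, 3.5]
gripper_width: 0.203
```

```bash
python3 - <<'E'
from h import *
from station import *
t=toworld([.0427,-.105]);need([*t,.064])
c=read_camera('wrist');pickle.dump(c,open('w3.pkl','wb'));cv2.imwrite('pics/w3.png',cv2.resize(c['pixels'][:,:,::-1],(768,576)))
E
```

```text
t 5.62 pos [ 0.6173 -0.0393  0.0648] F [2.9 0.5 3.5] grip 17.4 q [ 0.31  0.65 -0.47  1.8   0.4   0.78 -0.25]
plate [ 0.043  -0.1053]
rotvec tool [ 0.01 -0.09 -0.02]
trans tool mm [-0.3 -0.3  0.8]
```

View pics/w3.png

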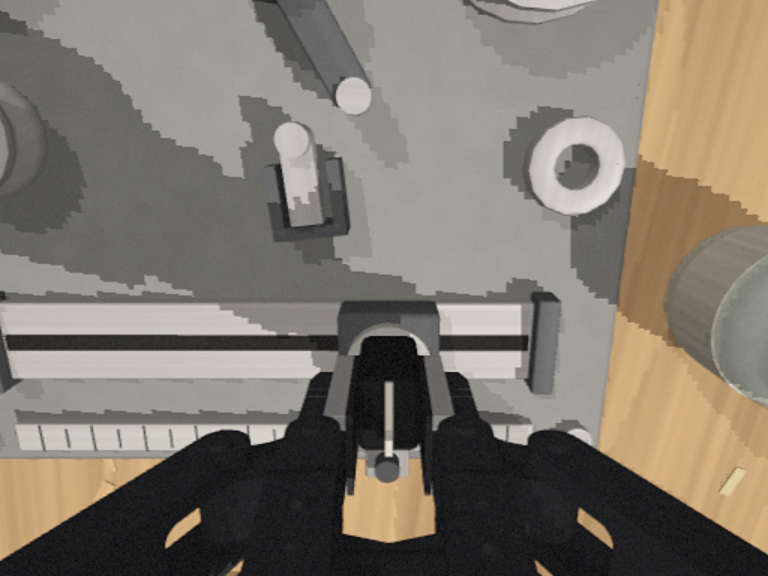

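Request:
{"fn": "send_rows", "kwargs": {
  "commands": [
    {"translation": [0, 0, 0], "rot": [0, 0, 0], "grip": 0.03},
    {"translation": [0, 0, 0], "rot": [0, 0, 0], "grip": 0.04},
    {"translation": [0, 0, 0], "rot": [0, 0, 0], "grip": 0.05},
    {"translation": [0, 0, 0], "rot": [0, 0, 0], "grip": 0.05},
    {"translation": [0, 0, -0.01], "rot": [0, 0, 0], "grip": 0.05}
  ]
}}

```text
t: 6.08
eef_pos: [0.6146, -0.0394, 0.0725]
tool_rot: [-0.0, 0.998, 0.058, -0.002]
contact_force: [0.2, -0.4, -0.3]
gripper_width: 0.583
```

Request:
{"fn": "send_rows", "kwargs": {
  "commands": [
    {"translation": [0, 0, -0.02], "rot": [0, 0, 0], "grip": 0.05},
    {"translation": [0, 0, -0.03], "rot": [0, 0, 0], "grip": 0.05},
    {"translation": [0, 0, -0.03], "rot": [0, 0, 0], "grip": 0.05},
    {"translation": [0, 0, -0.02], "rot": [0, 0, 0], "grip": 0.05},
    {"translation": [0, 0, -0.01], "rot": [0, 0, 0], "grip": 0.05}
  ]
}}

```text
t: 6.5
eef_pos: [0.618, -0.0389, 0.1882]
tool_rot: [0.0, 0.998, 0.058, 0.002]
contact_force: [0.2, -0.3, -1.1]
gripper_width: 0.583
```

```bash
python3 - <<'E'
from h import *
from station import *
t=toworld([-.05,.1239]);need([*t,.19])
c=read_camera('wrist');pickle.dump(c,open('w4.pkl','wb'));cv2.imwrite('pics/w4.png',cv2.resize(c['pixels'][:,:,::-1],(768,576)))
W=world(c);P=toplate(W);z=W[...,2]
m=(abs(P[...,1]+.145)<.014)&(P[...,0]>-.09)&(P[...,0]<.11)&(z>.022)&(z<.05)
print('index',m.sum(),P[m].mean(0),P[m].min(0),P[m].max(0))
m=(abs(P[...,1]+.105)<.02)&(z>.06)&(z<.08)&(abs(P[...,0])<.1)
print('grip',m.sum(),P[m].mean(0),P[m].min(0),P[m].max(0))
E
```

```text
t 6.5 pos [ 0.618  -0.0389  0.1882] F [ 0.2 -0.3 -1.1] grip 49.8 q [ 0.36  0.5  -0.53  1.73  0.3   0.99 -0.17]
plate [ 0.0438 -0.105 ]
rotvec tool [ 0.04 -0.27 -0.01]
trans tool mm [ -93.9 -228.9   -2.4]
index 374 [ 0.04293343 -0.14352661] [ 0.0352989  -0.15378388] [ 0.0506082  -0.13136588]
grip 681 [ 0.04322213 -0.10434718] [ 0.03441095 -0.11640819] [ 0.05191451 -0.09430973]
```

View pics/w4.png

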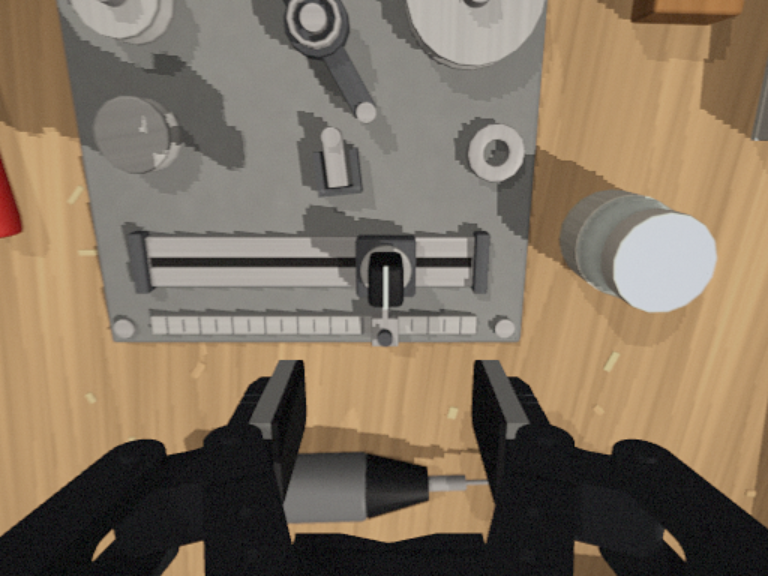

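Idler lined up (grip 43.2 mm against index 42.9 mm). On to the roller.

Request:
{"fn": "send_rows", "kwargs": {
  "commands": [
    {"translation": [-0.0118, -0.0286, 0], "rot": [0, 0, 0], "grip": 0.05},
    {"translation": [-0.0118, -0.0286, 0], "rot": [0, 0, 0], "grip": 0.05},
    {"translation": [-0.0118, -0.0286, 0], "rot": [0, 0, 0], "grip": 0.05},
    {"translation": [-0.0118, -0.0286, 0], "rot": [0, 0, 0], "grip": 0.05},
    {"translation": [-0.0118, -0.0286, 0], "rot": [0, 0, 0], "grip": 0.05}
  ]
}}

```text
t: 6.97
eef_pos: [0.5399, 0.0968, 0.1831]
tool_rot: [0.0, 0.998, 0.057, -0.001]
contact_force: [0.7, 0.1, 0.2]
gripper_width: 0.584
```

Request:
{"fn": "send_rows", "kwargs": {
  "commands": [
    {"translation": [-0.0118, -0.0286, 0], "rot": [0, 0, 0], "grip": 0.05},
    {"translation": [-0.0118, -0.0286, 0], "rot": [0, 0, 0], "grip": 0.05},
    {"translation": [-0.0113, -0.0286, 0], "rot": [0, 0, 0], "grip": 0.05},
    {"translation": [0, 0, 0], "rot": [0, 0, 0], "grip": 0.05},
    {"translation": [0, 0, 0], "rot": [0, 0, 0], "grip": 0.05}
  ]
}}

```text
t: 7.38
eef_pos: [0.4954, 0.1788, 0.1835]
tool_rot: [0.0, 0.998, 0.06, -0.001]
contact_force: [-0.4, -0.8, -1.0]
gripper_width: 0.587
```

```bash
python3 - <<'E'
from h import *
from station import *
t=toworld([-.05,.1239]);need([*t,.063])
c=read_camera('wrist');pickle.dump(c,open('w5.pkl','wb'));cv2.imwrite('pics/w5.png',cv2.resize(c['pixels'][:,:,::-1],(768,576)))
W=world(c);P=toplate(W);z=W[...,2]
m=(z>.075)&(z<.092)&(abs(P[...,0]+.05)<.03)&(abs(P[...,1]-.124)<.03)
print('roller',m.sum(),P[m].mean(0),P[m].min(0),P[m].max(0))
E
```

```text
t 7.38 pos [0.4954 0.1788 0.1835] F [-0.4 -0.8 -1. ] grip 50.1 q [ 0.05  0.38 -0.63  1.94  0.28  0.91 -0.6 ]
plate [-0.0529  0.1254]
rotvec tool [0.   0.1  0.24]
trans tool mm [  3.1   1.5 120.5]
roller 800 [-0.0503684   0.12489033] [-0.06073622  0.1130756 ] [-0.03987694  0.13465244]
```

View pics/w5.png

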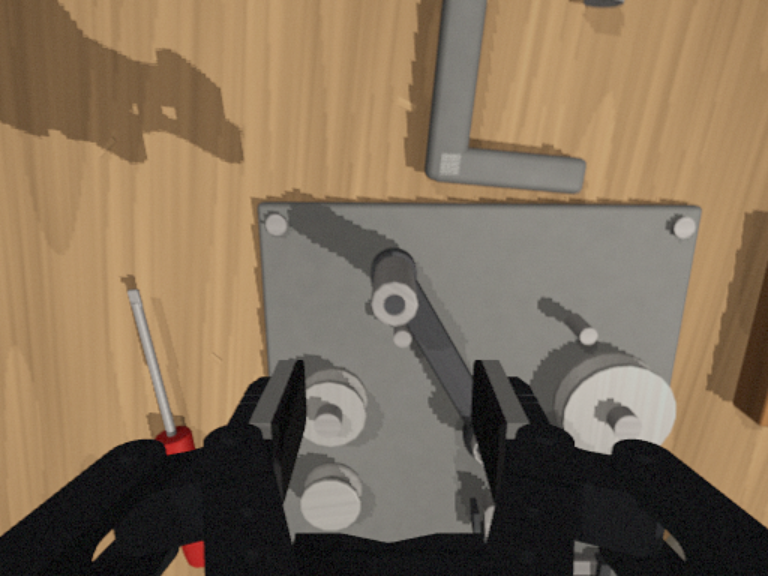

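Request:
{"fn": "send_rows", "kwargs": {
  "commands": [
    {"translation": [0.0027, 0.001, 0.02], "rot": [0, 0, 0], "grip": 0.05},
    {"translation": [0, 0, 0.03], "rot": [0, 0, 0], "grip": 0.05},
    {"translation": [0, 0, 0.03], "rot": [0, 0, 0], "grip": 0.05},
    {"translation": [0, 0, 0.02], "rot": [0, 0, 0], "grip": 0.05},
    {"translation": [0, 0, 0.012], "rot": [0, 0, 0], "grip": 0.05}
  ]
}}

```text
t: 7.85
eef_pos: [0.4989, 0.174, 0.0692]
tool_rot: [0.001, 0.998, 0.056, -0.002]
contact_force: [0.1, -0.7, -0.2]
gripper_width: 0.587
```

Request:
{"fn": "send_rows", "kwargs": {
  "commands": [
    {"translation": [0, 0, 0.007], "rot": [0, 0, 0], "grip": 0.05},
    {"translation": [0, 0, 0], "rot": [0, 0, 0], "grip": 0.04},
    {"translation": [0, 0, 0], "rot": [0, 0, 0], "grip": 0.03},
    {"translation": [0, 0, 0], "rot": [0, 0, 0], "grip": 0.015},
    {"translation": [0, 0, 0], "rot": [0, 0, 0], "grip": 0.015}
  ]
}}

```text
t: 8.27
eef_pos: [0.4998, 0.1766, 0.0664]
tool_rot: [0.0, 0.998, 0.058, 0.0]
contact_force: [-3.4, -1.3, 4.4]
gripper_width: 0.248
```

Request:
{"fn": "send_rows", "kwargs": {
  "commands": [
    {"translation": [0, 0, 0], "rot": [0, 0, 0], "grip": 0.015},
    {"translation": [0, 0, 0], "rot": [0, 0, 0], "grip": 0.015},
    {"translation": [0, 0, 0], "rot": [0, 0, 0], "grip": 0.015},
    {"translation": [0, 0, 0], "rot": [0, 0, 0], "grip": 0.015},
    {"translation": [0, 0, 0], "rot": [0, 0, 0], "grip": 0.015}
  ]
}}

```text
t: 8.68
eef_pos: [0.4999, 0.1766, 0.0663]
tool_rot: [0.0, 0.998, 0.058, 0.0]
contact_force: [-4.2, -1.6, 6.8]
gripper_width: 0.243
```

```bash
python3 - <<'E'
from h import *
from station import *
need([*toworld([-.05,.1239]),.063])
c=read_camera('wrist');cv2.imwrite('pics/w6.png',cv2.resize(c['pixels'][:,:,::-1],(768,576)))
q=np.arange(0,.86,.08);a=np.radians(120)-q
p=np.stack([10+120*np.cos(a),20+120*np.sin(a)],-1);d=np.diff(p,axis=0)
for i in range(len(d)):print(q[i+1].round(2),p[i+1].round(1),'tool dx,dy',d[i,0].round(1),(-d[i,1]).round(1))
E
```

```text
t 8.68 pos [0.4999 0.1766 0.0663] F [-4.2 -1.6  6.8] grip 20.8 q [-0.03  0.55 -0.53  2.01  0.43  0.69 -0.73]
plate [-0.0487  0.1227]
rotvec tool [ 0.02 -0.04 -0.01]
trans tool mm [-1.3 -1.2  3.3]
0.08 [-41.5 128.4] tool dx,dy 8.5 -4.5
0.16 [-32.7 132.2] tool dx,dy 8.8 -3.8
0.24 [-23.6 135.2] tool dx,dy 9.1 -3.1
0.32 [-14.3 137.5] tool dx,dy 9.3 -2.3
0.4 [ -4.8 139.1] tool dx,dy 9.5 -1.6
0.48 [  4.8 139.9] tool dx,dy 9.6 -0.8
0.56 [ 14.4 139.9] tool dx,dy 9.6 -0.0
0.64 [ 23.9 139.2] tool dx,dy 9.6 0.7
0.72 [ 33.4 137.7] tool dx,dy 9.5 1.5
0.8 [ 42.7 135.4] tool dx,dy 9.3 2.2
```

View pics/w6.png

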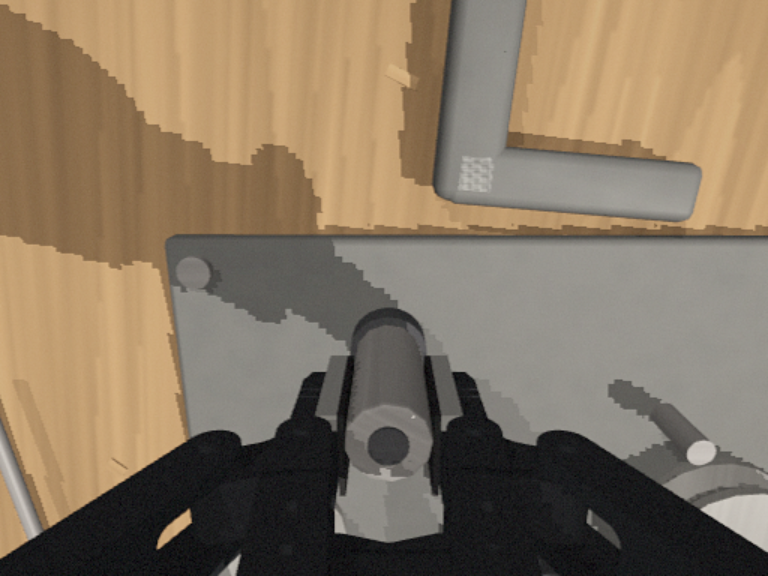

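Request:
{"fn": "send_rows", "kwargs": {
  "commands": [
    {"translation": [0.0085, -0.0045, 0], "rot": [0, 0, 0], "grip": 0.015},
    {"translation": [0.0088, -0.0038, 0], "rot": [0, 0, 0], "grip": 0.015},
    {"translation": [0.0091, -0.0031, 0], "rot": [0, 0, 0], "grip": 0.015},
    {"translation": [0.0093, -0.0023, 0], "rot": [0, 0, 0], "grip": 0.015},
    {"translation": [0.0095, -0.0016, 0], "rot": [0, 0, 0], "grip": 0.015}
  ]
}}

```text
t: 9.15
eef_pos: [0.542, 0.1959, 0.0661]
tool_rot: [0.002, 0.998, 0.058, -0.001]
contact_force: [-7.7, -5.2, 10.2]
gripper_width: 0.244
```

Request:
{"fn": "send_rows", "kwargs": {
  "commands": [
    {"translation": [0.0096, -0.0008, 0], "rot": [0, 0, 0], "grip": 0.015},
    {"translation": [0.0096, 0, 0], "rot": [0, 0, 0], "grip": 0.015},
    {"translation": [0.0096, 0.0007, 0], "rot": [0, 0, 0], "grip": 0.015},
    {"translation": [0.0095, 0.0015, 0], "rot": [0, 0, 0], "grip": 0.015},
    {"translation": [0.0093, 0.0022, 0], "rot": [0, 0, 0], "grip": 0.015}
  ]
}}

```text
t: 9.57
eef_pos: [0.5895, 0.1976, 0.0661]
tool_rot: [0.002, 0.998, 0.058, -0.002]
contact_force: [-9.6, -5.7, 11.5]
gripper_width: 0.244
```

Request:
{"fn": "send_rows", "kwargs": {
  "commands": [
    {"translation": [0, 0, 0], "rot": [0, 0, 0], "grip": 0.015},
    {"translation": [0, 0, 0], "rot": [0, 0, 0], "grip": 0.015},
    {"translation": [0, 0, 0], "rot": [0, 0, 0], "grip": 0.015},
    {"translation": [0, 0, 0], "rot": [0, 0, 0], "grip": 0.015},
    {"translation": [0, 0, 0], "rot": [0, 0, 0], "grip": 0.015}
  ]
}}

```text
t: 9.98
eef_pos: [0.5892, 0.1975, 0.0661]
tool_rot: [0.001, 0.998, 0.057, -0.001]
contact_force: [-8.8, -4.9, 9.7]
gripper_width: 0.244
```

```bash
python3 - <<'E'
from h import *
from station import *
need([*toworld([.0427,.1354]),.066])
for n in('wrist','scene','top'):
    c=read_camera(n);pickle.dump(c,open(n+'7.pkl','wb'));cv2.imwrite(f'pics/{n}7.png',cv2.resize(c['pixels'][:,:,::-1],(768,576)))
E
```

```text
t 9.98 pos [0.5892 0.1975 0.0661] F [-8.8 -4.9  9.7] grip 20.8 q [-0.05  0.66 -0.51  1.79  0.43  0.81 -0.67]
plate [0.0425 0.1331]
rotvec tool [ 0.16  0.16 -0.04]
trans tool mm [ 0.2 -2.3  0.1]
```

View pics/wrist7.png

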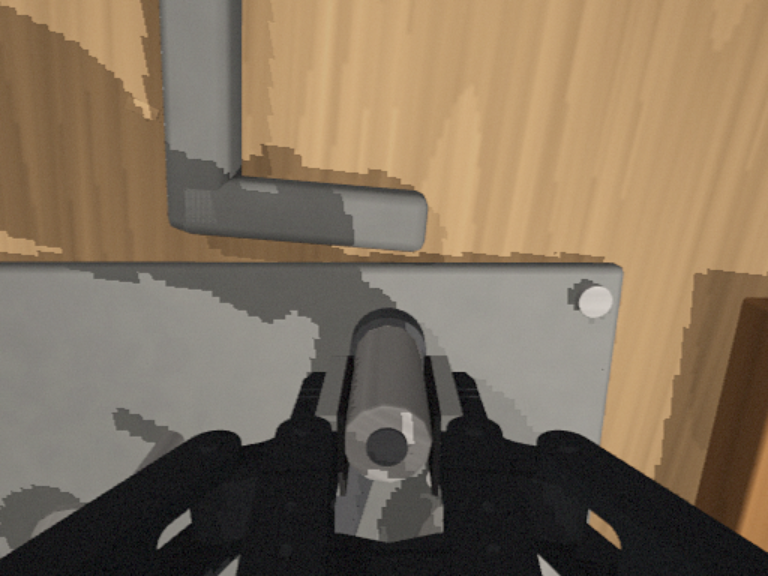

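View pics/scene7.png

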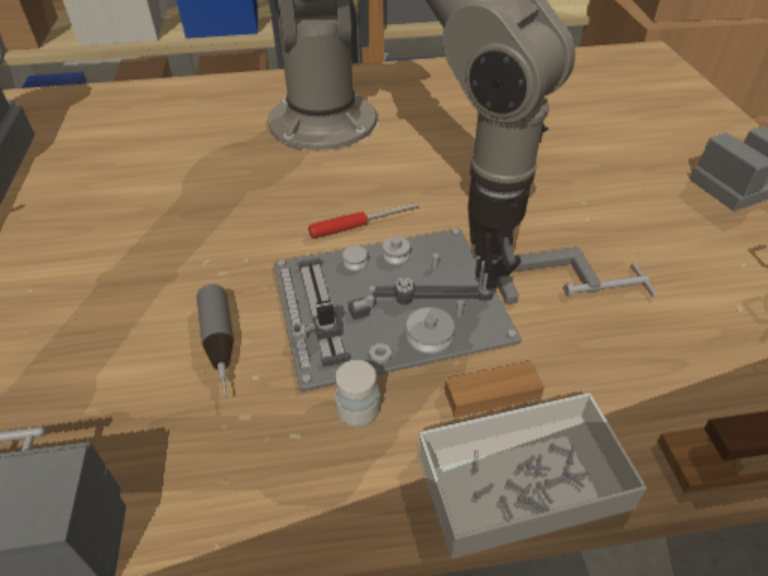

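View pics/top7.png

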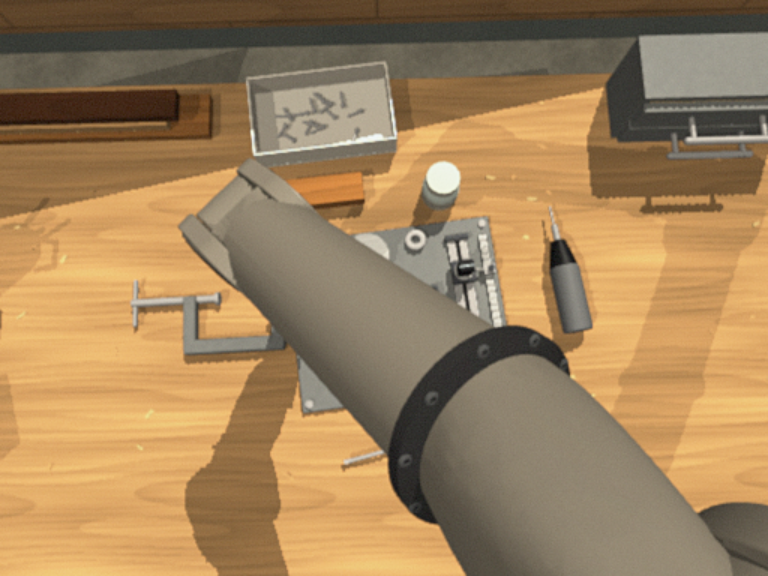

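```bash
python3 - <<'E'
from h import *
from station import *
need([*toworld([.0427,.1354]),.066])
c=pickle.load(open('top7.pkl','rb'));W=world(c);P=toplate(W);z=W[...,2]
m=(abs(P[...,1]+.145)<.014)&(P[...,0]>-.09)&(P[...,0]<.11)&(z>.022)&(z<.05);print('index',P[m].mean(0))
m=(abs(P[...,1]+.105)<.02)&(z>.06)&(z<.08)&(abs(P[...,0])<.1);print('grip',P[m].mean(0))
print(hand_in())
E
```

```text
t 10.13 pos [0.5892 0.1976 0.0661] F [-9.1 -5.  10.6] grip 21.0 q [-0.05  0.66 -0.51  1.79  0.43  0.81 -0.67]
plate [0.0425 0.1331]
rotvec tool [ 0.15  0.16 -0.03]
trans tool mm [ 0.2 -2.3  0.1]
index [ 0.04237432 -0.14332367]
grip [ 0.04269078 -0.10404093]
the job is handed in; nothing more can be done
None
```

I slid the idler to the index pointer and released it. I then gripped the roller, swung the tensioner past its click, and handed in at about 10 s while still holding it.

- **Idler:** the last top-camera check put the grip at plate x 42.7 mm and the index at 42.4 mm. The wrist camera, just after release, showed the same 0.3 mm difference.
- **Tensioner:** from the tool position the joint is at about 0.8 rad, inside the 0.6–0.97 window. The tool did not move between the last two readings. It felt about 10 N horizontally, and the fingers were closed on the roller at 21 mm.
- **Small disagreement:** the tool sat about 2 mm off the ideal roller arc sideways, with the grip on the roller holding.
- **Loose things:** none of those in view in the last pictures had visibly moved. I judged this by eye and did not measure it. The arm hid a few of them in the top view.

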